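# Load the curing oven and latch its door

## Robot

A 6-joint arm with a two-finger parallel gripper is mounted at the origin on the work surface. World frame = base frame: x ahead of the robot, y to its left, z up, the work surface at z = 0. Lengths are in m, angles in rad, forces in N, time in s.
With the tool pointing down it reaches from about 0.25 to 0.725 m from the base axis. Payload 4 kg.
Tool frame: the origin (TCP) lies midway between the tips of the shut fingers; the grasp point (between the pads) lies 19 mm behind it (env.grip_depth is the distance from the TCP to the grasp point, in m); z points along the fingers, y is the line along which they close (so a half turn about z gives the same grasp; the last joint's range is limited). The gripper opens to 85 mm and grips with 20 to 120 N. Pads are 22 mm wide; open, the fingers measure 114 mm over their backs; the gripper's body (76 mm by 85 mm) begins 54 mm behind the grasp point. The pads swing forward as they close: fully open they stand 13 mm farther back than shut.
Start: joints at [-1.179, 0.241, 0.005, 1.335, 0, 1.571], TCP at [0.191, -0.462, 0.231] pointing down, gripper open.
Joint ranges: [-2.72, 2.72], [-1.05, 1.87], [-1.09, 1.28], [-1.99, 2.15], [-1.42, 1.44], [-3.14, 3.14]. Speed limits (rad/s): [2.79, 2.79, 3.14, 3.14, 3.14, 3.14].

## Interface

Orientations are given as a 3x3 rotation matrix whose columns are the frame's x, y, z axes.
In Python, from station import env gives the robot as it stands. The module is installed in compiled form; this text tells all that it offers.
- The arm moves only by the tool play_rows, never from a script. Its argument "motion" is text: rows parted by semicolons, each of 7 numbers parted by spaces: the shift along the world's x, y, z in mm, then the turn, a rotation vector about the world's x, y, z in rad, then the opening, from 0 (shut) to 1 (fully open). In form: tx ty tz rx ry rz gripper; .... A call has 1 to 5 rows; each row is the pose to reach, as a shift and turn from the pose commanded when the call began; what a row does not reach only later rows make up. A row lasts 1/8 s, in which the tool goes at most 62.5 mm and 10.7 degrees, less where a joint would pass 70% of its speed; a pose out of reach is approached as far as the arm can. A call with a gripper value outside its range is refused whole. The fingers move at their own pace and stop on an object; "force" is the grip in N (left out, the last holds). Time passes only in rows, so rows that repeat a pose let the fingers close. It gives the time, the measured TCP pose, the force, the opening and the grip force at its end, in the units of the state.
- env.get_obs(): the state, without advancing time (a new reading comes with each control period).
- env.camera(name): name is "scene" or "side" or "wrist"; returns (picture, depth): 384x512x3 uint8, blue, green, red; 384x512 float32, m along the optical axis (not along the pixel's ray), 0 where there is no reading.
- env.calibration(name): a dict with "fov_y" (degrees; the focal length in pixels is half the picture's height over the tangent of half this angle, whatever the lens; pixels are square), "cx", "cy" (the principal point, pixels), "R" (3x3) and "t" (3): a world point X has camera coordinates R X + t; the wrist camera has in their place "T_tool_cam" (4x4, takes a point from camera to tool coordinates, whose origin is the TCP and whose axes are the flange's). Camera axes: x right, y down, z forward; pixel columns grow to the right and rows downward; lengths in m; the calibration is good to about 2 mm. A picture is of the moment at which its call begins: read the wrist's pose just before it. calibration takes no time and is no camera call.
- env.finish_job(): hands the job in; it is judged then, once.
The state is a dict: "clock": time; "joints": joint angles; "qd": joint speeds; "tau": joint torques, N m; "position": TCP position; "ee_rot": TCP orientation; "force": force on the tool from outside, world axes, zero at the start; "ft_torque": the same for the moment, N m; "finger_gap": finger opening in m; "finger_force": force on a finger pad.
Only numpy, scipy, OpenCV 4.12 (cv2) and the standard library are available. Lean on these libraries where they do the work, as an engineer would, in place of code of your own. Each camera call takes 0.05 s, during which the arm holds its last target. There are 200 camera calls.

## Task

Use the wooden push stick to slide the tray of berry models along the loading shelf and through the low mouth of the curing oven until it is fully home against the stop at the back, without the gripper or arm touching the tray. Stand the push stick back on the table, off the loading shelf, then swing the oven door shut and press it, gently and without slamming, until it seats on its catch and stays flush when you let go. Leave the other things where they are.

Things in the scene. Friction and masses are not known exactly. Their poses are not given: they have to be found in the camera images.
- oven: Low white curing oven, fixed. Origin on the table below the middle of its mouth, in the front face's plane; +x points into the oven, +y to the left looking in, z up. Mouth: 180 mm wide, z 12 to 72 mm; above it solid front to z = 130 mm (oven top). Body 220 mm deep, y -125 to 125 mm, plus a grey control box from x = 30 mm, out to y = -210 mm. Back stop's face inside at x = 115 mm.
- door (a joint): Oven door angle, rad: 0 = shut flush, grows as it opens towards the robot, to 2.3; starts at 1.75 to 2.15. Aluminium panel 16 mm thick, reaching 210 mm from the hinge, z 18 to 138 mm; shut, its outer face is at oven-frame x = -17 mm. A knob 26 mm across stands 24 mm out of that face, 190 mm from the hinge, at z = 53 mm. Light hinge friction: it stays where it is left.
- tray_home (a point): Where the tray's origin is when fully home: on the oven's inside floor, oven-frame x = 70, y = 0, z = 12 mm (y may differ by 25 mm). The inside floor and the steel loading shelf before the mouth are one level surface, 12 mm above the table; the shelf is 180 mm wide and 170 mm long (x 0 to -170 mm).
- door_hinge (a point): On the door's upright hinge axis, left of the mouth: oven-frame x = -9, y = 110 mm, z = 78 mm. The axis lies in the door's mid plane.
- catch_roller (a point): Sprung upright roller, 16 mm across, at z = 93 mm, in a dark housing right of the mouth (22 mm out of the oven front, y -152 to -130, top z = 130 mm). A striker on the door's free edge meets it at about 0.085 rad; pressing past it takes about 10 N at 150 mm from the hinge. Crest at about 0.03 rad: let go before it and the door springs back; beyond it the roller snaps the door to 0 and holds it. This point: roller centre.
- door_push (a point): Point on the door's outer face 150 mm from the hinge, at z = 103 mm (35 mm below the door's top edge), on plain panel: a good place to push. x axis = the inward normal of the outer face (push along it), y towards the hinge.
- tray: Loose aluminium tray, 90 mm (x) by 120 mm (y), walls 22 mm high, about 0.35 kg (varies), with six red berry models fixed in it, 43 mm high in all. Origin: centre of its underside. Starts on the loading shelf, its front edge at the mouth or just inside, slightly turned, +x towards the oven. Fully home its origin is at oven-frame x = 70 mm.
- push_stick: Loose wooden push stick, 0.16 kg, standing on the table. Origin under the centre of its handle; +x points to its pushing head. Upright block handle 40 mm (x) by 28 mm (y), top at z = 85 mm. A bar 25 mm wide and 12 mm high joins it to the head: a cross plate 70 mm wide (y), 30 mm high, 12 mm thick, whose flat front face is at x = +120 mm. The rear end is at x = -20 mm.
- stick_handle (a point): Grip point of the push stick, on the handle's middle line 68 mm above the stick's underside (17 mm below the handle's top); grip across the 28 mm (along the stick's y).
- doughnut: Doughnut model, brown ring 60 mm across, 22 mm high, near the loading shelf. Bystander, not to be moved. Origin: centre of its underside.
- jar: Amber varnish jar, 64 mm across, 85 mm high. Bystander, not to be moved. Origin: centre of its underside.
- mould: Pink mould slab, 100 x 140 x 35 mm. Bystander, not to be moved. Origin: centre of its underside.
- spray: White bottle, 60 mm across, 170 mm high. Bystander, not to be moved. Origin: centre of its underside.
- plate: White plate 150 mm across with berry models, 45 mm high. Bystander, not to be moved. Origin: centre of its underside.
There are look-alikes about, which are no part of the job. Of the things shaped like the push_stick, the wooden one is meant.

How it is judged:
On the way, in this order (a step that is already met when the one before it is completed fails the run):
1. the tray is fully home against the back stop, square in the oven (x of tray in the frame of oven between 0.064 and 0.08 m and z of tray in the frame of oven below 0.018 m and angle between the x axis of tray and the x axis of oven, either way round below 0.12 rad), for 0.2 s.
2. the push stick stands back on the table, not on the loading shelf, and let go (height (world z) of push_stick below 0.006 m and angle between push_stick's own z axis and vertical below 0.1 rad and contact force between the fingers and push_stick below 0.05 N), for 0.2 s.
3. the door is seated on its catch (value of joint door below 0.015 rad), for 0.2 s.
At the end, for the whole second after the job is handed in: Tray flat in the oven, origin at oven-frame x 64 to 80 mm (home 70), square within 0.12 rad; door on its catch (under 0.015 rad); push stick upright on the table (origin under 6 mm high, tilt under 0.1 rad); stick and tray at rest (all of step 1 and value of joint door below 0.015 rad and height (world z) of push_stick below 0.006 m and angle between push_stick's own z axis and vertical below 0.1 rad and linear speed of each of push_stick, tray below 0.02 m/s); the robot touches nothing.
It fails at once if the gripper or arm touches the tray (contact force between any of the fingers, the arm and tray above 0.5 N).
It fails at once if the robot presses the oven or its door with more than 40 N (contact force between any of the fingers, the arm and oven above 40 N).
It fails at once if the tray is rammed: the stick presses it with more than 40 N (contact force between push_stick and tray above 40 N).
It fails at once if the door is slammed: it nears its catch faster than 2 rad/s (value of joint door between 0.09 and 0.25 rad and velocity of joint door below -2 rad/s).
It fails at once if a bystander is pushed more than 30 mm from its place (distance of any of doughnut, jar, mould, spray, plate from where it was at the start of the episode above 0.03 m).
It also fails if it takes over 67 s, if anything falls off the work surface, if the arm or the gripper's body presses on something with over 40 N, if the wrist force passes 120 N, or if a joint passes its speed limit or range.

## Working session

There is one attempt and no reset: what is moved stays moved. The work goes in short steps, Python scripts to look and compute and a tool call to move; the robot and the scene stay as the last step left them, time stands still between calls to the robot, and variables do not carry over. Pictures are saved under pics/ and viewed, at most 10 in all, crops included, and the job is handed in when it is done.

Besides the shell and the picture viewer there is one more tool, called after "Emit:" as name(argument=value, ...) on one line, values as JSON. play_rows: Moves the arm, as the interface text tells. Its arguments: {"type":"object","properties":{"motion":{"type":"string"},"force":{"type":"number"}},"required":["motion"]}

```bash
mkdir -p pics; cat > h.py <<'E'
import numpy as np, cv2
from station import env
def cam(n):
    o=env.get_obs(); im,d=env.camera(n); c=env.calibration(n)
    f=im.shape[0]/2/np.tan(np.radians(c["fov_y"])/2)
    v,u=np.mgrid[:im.shape[0],:im.shape[1]]
    P=np.dstack([(u-c["cx"])/f*d,(v-c["cy"])/f*d,d])
    if n=="wrist":
        T=np.array(c["T_tool_cam"]); P=P@T[:3,:3].T+T[:3,3]
        P=P@np.array(o["ee_rot"]).T+np.array(o["position"])
    else: P=(P-np.array(c["t"]))@np.array(c["R"])
    P[d==0]=np.nan
    return im,P
E
python3 - <<'E'
from h import *
print(env.get_obs())
for n in("scene","side"):
    im,P=cam(n); cv2.imwrite(f"pics/{n}0.png",im); np.save(f"{n}.npy",P)
    c=env.calibration(n);print(n,-np.array(c["R"]).T@np.array(c["t"]),c["fov_y"])
E
```

```text
{'clock': 0.0, 'joints': array([-1.17903384e+00,  2.41400735e-01,  3.72164542e-03,  1.33514794e+00,
       -2.66173055e-05,  1.57080385e+00]), 'qd': array([ 0.00200344,  0.00159639,  0.0026102 , -0.000578  ,  0.00121449,
       -0.0009376 ]), 'tau': array([ 1.83765325e-03, -3.72320688e+01,  2.52405971e+01,  1.68677961e-02,
        1.29844193e-04,  1.52200865e-06]), 'position': array([ 0.19066765, -0.46155576,  0.23041805]), 'ee_rot': array([[ 9.24240396e-01,  3.81810229e-01, -7.99960699e-04],
       [ 3.81811066e-01, -9.24238511e-01,  1.86669164e-03],
       [-2.66325235e-05, -2.03070567e-03, -9.99997938e-01]]), 'force': array([-0.42036896,  1.02120356,  0.83817796]), 'ft_torque': array([ 0.03092656,  0.01789288, -0.01766479]), 'finger_force': 0.0, 'finger_gap': 0.08551928126306492}
scene [ 1.25262598 -0.41271479  1.35801199] 49.19393223374716
side [0.25009357 0.7857859  0.88247774] 51.365227676490186
```

View pics/scene0.png

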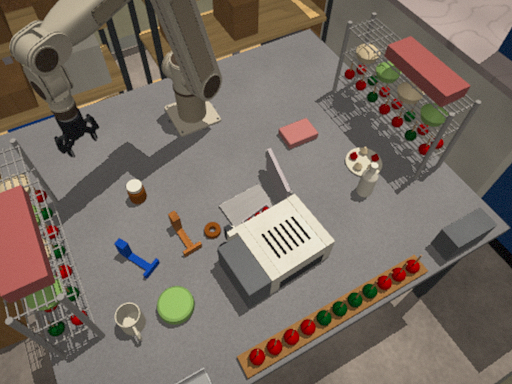

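View pics/side0.png

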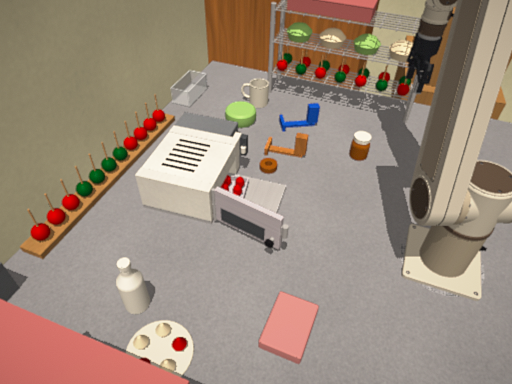

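Scene view: wooden stick handle at (175,218), head at (190,248). Look-alike: the blue stick, handle (123,245). Side view: wooden handle (302,145), blue (313,113). I choose the brown-orange one. Oven top is around (277,240) and the door is the panel at (277,170); next I measure them.

```bash
python3 - <<'E'
from h import *
S=np.load("scene.npy");D=np.load("side.npy")
ims=cv2.imread("pics/scene0.png");imd=cv2.imread("pics/side0.png")
def rect(p,name):
    r=cv2.minAreaRect((p[:,:2]*1000).astype(np.float32)); print(name,len(p),np.round(r[0],1),np.round(r[1],1),round(r[2],1),'z',np.round(np.nanpercentile(p[:,2],[2,50,98]),4))
    return r
def box(P,im,b,z0,z1,col=None):
    x0,y0,x1,y1=b; p=P[y0:y1,x0:x1].reshape(-1,3); m=(p[:,2]>z0)&(p[:,2]<z1)
    if col is not None:
        h=cv2.cvtColor(im,cv2.COLOR_BGR2HSV)[y0:y1,x0:x1].reshape(-1,3); m&=col(h)
    return p[m]
hs=lambda h:(h[:,0]<20)&(h[:,1]>120)
for n,P,im,bo,bs,bd,bt,bn in(("scene",S,ims,(215,190,340,305),(160,205,208,258),(258,140,300,205),(215,180,275,230),(200,218,224,240)),
   ("side",D,imd,(135,125,245,220),(262,130,312,160),(208,185,292,250),(215,170,290,205),(256,155,280,175))):
    rect(box(P,im,bo,.122,.136),n+" oventop")
    st=box(P,im,bs,.004,.1,hs); rect(st,n+" stick")
    h=st[st[:,2]>.075]; rect(h,"  handle top"); l=st[st[:,2]<.045]; rect(l,"  low")
    hd=st[(st[:,2]>.024)&(st[:,2]<.036)]; rect(hd,"  head z24-36")
    d=box(P,im,bd,.134,.144); rect(d,n+" doortop") if len(d)>3 else print("nodoor",len(d))
    d=box(P,im,bd,.06,.13); 
    rect(d,n+" doorpanel")
    t=box(P,im,bt,.008,.016); rect(t,n+" shelf")
    t=box(P,im,bt,.028,.046); rect(t,n+" traywall+berries")
    rect(box(P,im,bn,.006,.03,hs),n+" doughnut")
big=lambda im,x0,y0,x1,y1,s:cv2.resize(im[y0:y1,x0:x1],None,fx=s,fy=s,interpolation=cv2.INTER_CUBIC)
a=big(ims,150,130,350,310,3);b=big(imd,130,90,330,270,3)
cv2.imwrite("pics/cr.png",cv2.resize(np.vstack([a,b])[:, :],None,fx=1,fy=1)[:540]);cv2.imwrite("pics/crd.png",b)
E
```

```text
scene oventop 6226 [737.4 -42.9] [255.  337.8] 4.5 z [0.1235 0.129  0.1343]
scene stick 450 [ 541.4 -243.8] [117.2 144.9] 86.7 z [0.0062 0.0236 0.0872]
  handle top 87 [ 488.9 -285.4] [42.9 28.1] 7.8 z [0.0773 0.0835 0.0878]
  low 326 [ 566.6 -264.5] [123.8 113.4] 66.4 z [0.0057 0.0159 0.0377]
  head z24-36 83 [ 553.5 -250. ] [105.  120.8] 86.3 z [0.0248 0.029  0.0352]
scene doortop 177 [539.1 114.1] [ 48.1 247.9] 71.5 z [0.1343 0.1371 0.142 ]
scene doorpanel 393 [535.9 122.4] [ 81.8 269.7] 68.8 z [0.0617 0.1105 0.1297]
scene shelf 916 [532.3 -22. ] [213.2 201.6] 61.2 z [0.0081 0.0113 0.0156]
scene traywall+berries 78 [565.5  32.2] [ 52.  213.7] 28.1 z [0.029  0.0335 0.0453]
scene doughnut 187 [ 564.8 -179.7] [54.2 58.9] 63.2 z [0.0077 0.0198 0.0266]
side oventop 4915 [734.7  19.1] [304.  367.7] 22.6 z [0.1244 0.13   0.1336]
side stick 487 [ 540.7 -243.8] [116.  142.9] 85.7 z [0.0067 0.028  0.0862]
  handle top 81 [ 486.5 -279.5] [38.2 30.8] 11.3 z [0.0759 0.084  0.0875]
  low 326 [ 542.3 -242. ] [115.  143.3] 83.6 z [0.0063 0.0146 0.0414]
  head z24-36 80 [ 542.6 -242.2] [114.8 142.8] 83.6 z [0.0246 0.0301 0.0354]
side doortop 408 [522.  122.1] [ 19.5 212.8] 80.7 z [0.1344 0.1376 0.1406]
side doorpanel 1489 [533.1 120.9] [ 78.  263.9] 67.2 z [0.0616 0.0958 0.129 ]
side shelf 939 [564.4 -66.4] [184. 159.] 24.0 z [0.0089 0.0121 0.0155]
side traywall+berries 213 [620.5 -21.8] [73.9 93. ] 9.7 z [0.0287 0.0366 0.0458]
side doughnut 207 [ 564.4 -174.2] [53.5 61.7] 22.4 z [0.0072 0.0207 0.0254]
```

View pics/cr.png

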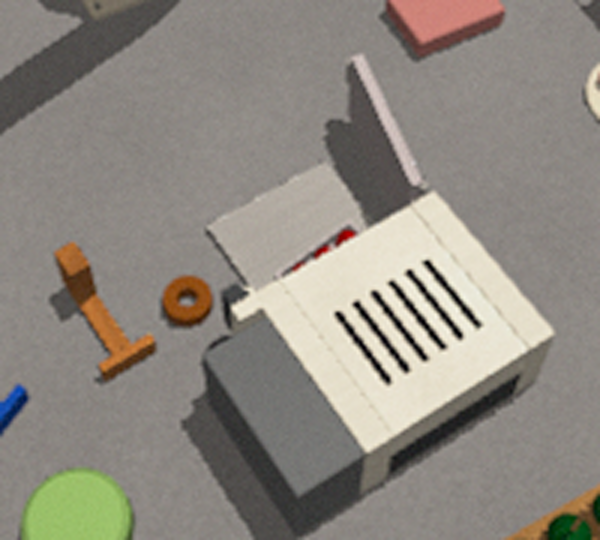

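View pics/crd.png

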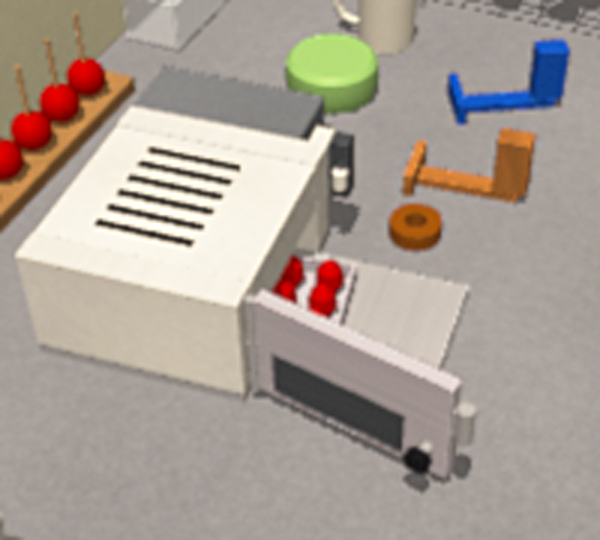

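```bash
python3 - <<'E'
from h import *
V=[(np.load("scene.npy"),cv2.imread("pics/scene0.png")),(np.load("side.npy"),cv2.imread("pics/side0.png"))]
def rr(p,name,s=2,close=5,op=3):
    g=np.zeros((500,500),np.uint8); ij=((p[:,:2]*1000-[300,-500])/s).astype(int)
    ok=((ij>=0)&(ij<500)).all(1);ij=ij[ok]; g[ij[:,1],ij[:,0]]=255
    g=cv2.morphologyEx(g,cv2.MORPH_CLOSE,np.ones((close,close)));g=cv2.morphologyEx(g,cv2.MORPH_OPEN,np.ones((op,op)))
    c=cv2.findContours(g,0,1)[0]
    if not c: print(name,"none");return
    c=max(c,key=cv2.contourArea);r=cv2.minAreaRect(c)
    print(name,np.round(np.array(r[0])*s+[300+s/2,-500+s/2],1),np.round(np.array(r[1])*s+s,1),round(r[2],2))
for k,(P,im) in enumerate(V):
    h=cv2.cvtColor(im,cv2.COLOR_BGR2HSV).reshape(-1,3).astype(int);p=P.reshape(-1,3)
    z=p[:,2];x=p[:,0];y=p[:,1]
    R=(x>.35)&(x<.9)&(y>-.4)&(y<.25)
    rr(p[R&(z>.12)&(z<.134)&(h[:,2]>140)&(x>.55)],f"{k} oven",2,15,31)
    wood=R&(h[:,0]<20)&(h[:,1]>120)&(x<.64)&(y<-.205)
    rr(p[wood&(z>.076)&(z<.092)],f"{k} handle",1,7,9)
    rr(p[wood&(z>.022)&(z<.036)&(x>.56)],f"{k} head",1,7,5)
    q=p[wood&(z>.006)&(z<.018)&(x>.515)&(x<.585)]
    if len(q)>10:
        l=cv2.fitLine((q[:,:2]*1000).astype(np.float32),cv2.DIST_HUBER,0,.01,.01).ravel();print(k,"bar",np.round(l,2),len(q))
    rr(p[R&(z>.130)&(z<.145)&(x<.66)&(y>.06)],f"{k} door",1,9,5)
    sh=R&(z>.008)&(z<.016)&(x<.66)&(y>-.14)&(y<.1)
    rr(p[sh],f"{k} shelf",2,7,9)
    q=p[R&(z>.019)&(z<.029)&(x<.68)&(y>-.12)&(y<.08)]
    print("tray wall",len(q),np.round(np.percentile(q,[5,50,95],0)*1000,0).tolist())
    red=R&((h[:,0]<8)|(h[:,0]>172))&(h[:,1]>170)&(x<.72)&(y>-.12)&(y<.08)&(z>.02)&(z<.06)
    q=p[red];print("red",len(q),np.round(np.percentile(q,[2,50,98],0)*1000,0).tolist())
    d=p[R&(h[:,0]<20)&(h[:,1]>120)&(y>-.215)&(y<-.135)&(x<.61)&(z>.012)];rr(d,f"{k} doughnut",1,7,5)
E
```

```text
0 oven [749.5   1.6] [225.2 254.9] 4.4
0 handle [ 488. -285.] [24. 34.] 90.0
0 head [ 600.4 -273. ] [13.8 65. ] 4.76
0 bar [ 9.9000e-01  1.3000e-01  5.4959e+02 -2.7870e+02] 121
0 door none
0 shelf [526.9 -18.5] [114.3 183.1] 3.92
tray wall 30 [[541.0, -71.0, 19.0], [584.0, -19.0, 24.0], [596.0, 39.0, 27.0]]
red 22 [[584.0, -49.0, 32.0], [597.0, 16.0, 47.0], [603.0, 37.0, 58.0]]
0 doughnut [ 565.5 -179.5] [55. 57.] 90.0
1 oven [750.9  -2.1] [225.6 266.5] 3.81
1 handle [ 484.5 -278.5] [25. 33.] 90.0
1 head [ 598.5 -249.5] [25.  9.] 90.0
1 bar [ 9.8000e-01  2.1000e-01  5.5138e+02 -2.7148e+02] 116
1 door none
1 shelf [537.1 -43.6] [129.3 123.5] 3.81
tray wall 59 [[580.0, -105.0, 19.0], [642.0, -60.0, 24.0], [666.0, -1.0, 28.0]]
red 210 [[592.0, -45.0, 28.0], [611.0, -22.0, 45.0], [651.0, 11.0, 55.0]]
1 doughnut [ 563.5 -171. ] [58. 55.] 90.0
```

Oven origin ≈ (640,-8.5) mm, yaw ≈ 0.072 rad. Stick handle ≈ (486.5,-282), yaw ≈ 0.1. These agree with the given sizes, so I move above the stick.

Emit:
play_rows(motion="60 36 0 0 0 -0.15 1;119 72 0 0 0 -0.29 1;178 108 0 0 0 -0.29 1;237 144 0 0 0 -0.29 1;296 180 -10 0 0 -0.29 1", force=60)

```text
clock: 0.72
position: [0.4593, -0.2989, 0.2249]
ee_rot: [[0.995, 0.102, 0.001], [0.102, -0.995, -0.001], [0.0, 0.001, -1.0]]
force: [0.3, -1.3, -0.3]
finger_gap: 0.0853
finger_force: 0.0
```

Emit:
play_rows(motion="0 0 0 0 0 0 1;0 0 0 0 0 0 1")

```text
clock: 0.98
position: [0.4572, -0.2996, 0.2242]
ee_rot: [[0.995, 0.103, -0.002], [0.103, -0.995, 0.001], [-0.002, -0.001, -1.0]]
force: [-0.7, -0.1, -0.2]
finger_gap: 0.0855
finger_force: 0.0
```

```bash
python3 - <<'E'
from h import *
o=env.get_obs();print(o["position"],o["ee_rot"][:,0],o["force"])
im,P=cam("wrist");cv2.imwrite("pics/w1.png",im)
h=cv2.cvtColor(im,cv2.COLOR_BGR2HSV).reshape(-1,3).astype(int);p=P.reshape(-1,3)
m=(h[:,0]<20)&(h[:,1]>120)&(p[:,1]<-.21)&(p[:,0]<.64)&(p[:,0]>.44)
for a,b in((.08,.09),(.024,.034),(.006,.018)):
    q=p[m&(p[:,2]>a)&(p[:,2]<b)];r=cv2.minAreaRect((q[:,:2]*1000).astype(np.float32)) if len(q)>4 else None
    print(a,len(q),r, np.round(np.percentile(q,[1,50,99],0)*1000,1).tolist() if len(q) else 0)
E
```

```text
[ 0.45723447 -0.29962936  0.22419323] [ 0.99472816  0.10253361 -0.00165627] [-0.6732418 -0.1425261 -0.1631596]
0.08 1433 ((486.88739013671875, -282.6709899902344), (40.04814529418945, 27.059650421142578), 5.8821001052856445) [[467.8, -296.9, 81.8], [488.0, -282.9, 84.8], [506.9, -268.8, 86.5]]
0.024 1155 ((556.346923828125, -274.6276550292969), (99.56352233886719, 69.86238861083984), 5.706834316253662) [[590.7, -304.5, 24.4], [599.5, -270.1, 30.0], [608.2, -236.4, 32.1]]
0.006 2351 ((550.5848999023438, -275.91156005859375), (89.06734466552734, 68.10989379882812), 6.441115379333496) [[507.8, -294.9, 8.1], [555.2, -275.7, 12.1], [597.0, -244.8, 16.0]]
```

View pics/w1.png

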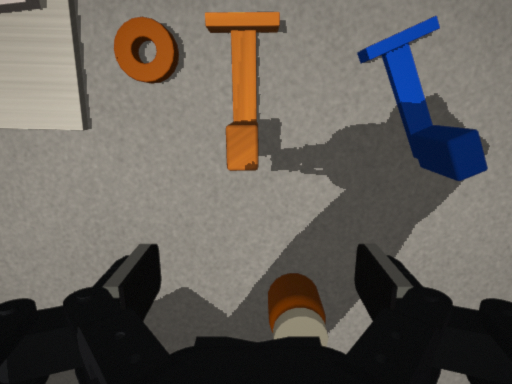

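Close view: the wooden stick is upright, handle top at (242,147), head at (243,20); the jar is clear behind. Handle measured at (487,-282.7) and yaw 0.104, matching the tool. Descend and grip.

Emit:
play_rows(motion="30 17 -25 0 0 0 1;30 17 -75 0 0 0 1;30 17 -125 0 0 0 1;30 17 -165 0 0 0 1;30 17 -175 0 0 0 1", force=60)

```text
clock: 1.65
position: [0.4842, -0.2831, 0.0474]
ee_rot: [[0.995, 0.099, -0.005], [0.099, -0.995, 0.003], [-0.005, -0.003, -1.0]]
force: [-0.1, -0.1, -1.0]
finger_gap: 0.0856
finger_force: 0.0
```

Emit:
play_rows(motion="0 0 0 0 0 0 0.9;0 0 0 0 0 0 0.2;0 0 0 0 0 0 0.2;0 0 0 0 0 0 0.2;0 0 0 0 0 0 0.2", force=60)

```text
clock: 2.28
position: [0.4886, -0.2834, 0.0513]
ee_rot: [[0.995, 0.102, 0.002], [0.102, -0.995, -0.001], [0.002, 0.002, -1.0]]
force: [0.3, 0.5, 6.3]
finger_gap: 0.0275
finger_force: 59.6
```

Emit:
play_rows(motion="0 0 20 0 0 0 0.2;0 0 50 0 0 0 0.2;-5 50 50 0 0 -0.015 0.2;-12 110 50 0 0 -0.03 0.2;-20 170 50 0 0 -0.03 0.2")

```text
clock: 2.9
position: [0.4669, -0.1114, 0.0996]
ee_rot: [[0.997, 0.071, -0.0], [0.071, -0.997, 0.0], [-0.0, -0.0, -1.0]]
force: [0.6, 0.5, -1.7]
finger_gap: 0.027
finger_force: 59.6
```

Emit:
play_rows(motion="-4 50 0 0 0 0 0.2;-7 92 0 0 0 0 0.2;-7 92 0 0 0 0 0.2;-7 92 0 0 0 0 0.2")

```text
clock: 3.4
position: [0.4605, -0.0211, 0.0997]
ee_rot: [[0.997, 0.072, -0.0], [0.072, -0.997, -0.001], [-0.0, 0.001, -1.0]]
force: [-0.1, -0.4, -1.2]
finger_gap: 0.0273
finger_force: 59.9
```

```bash
cat > look.py <<'E'
from h import *
import sys
o=env.get_obs();print(o["position"],o["ee_rot"][:,0],o["force"],o["finger_gap"])
y=.0715;R=np.array([[np.cos(y),-np.sin(y),0],[np.sin(y),np.cos(y),0],[0,0,1]]);O=np.array([.6403,-.0085,0])
print("tcp oven mm",np.round((np.array(o["position"])-O)@R*1000,1))
im,P=cam("wrist");cv2.imwrite("pics/"+sys.argv[1],im)
Q=((P-O)@R*1000).reshape(-1,3);np.save("Q.npy",Q)
h=cv2.cvtColor(im,cv2.COLOR_BGR2HSV).reshape(-1,3).astype(int)
wood=(h[:,0]<20)&(h[:,1]>120)&(h[:,0]>5)
def pr(n,m):
    q=Q[m]; print(n,len(q),np.round(np.nanpercentile(q,[2,50,98],0),1).tolist() if len(q)>3 else 0)
z=Q[:,2]
pr("wood",wood&(abs(Q[:,1])<60)&(z<110))
nw=~wood
pr("tray rim",nw&(z>30)&(z<37)&(abs(Q[:,1])<85)&(Q[:,0]>-100)&(Q[:,0]<60))
for yy in range(-60,61,20):
    m=nw&(abs(Q[:,1]-yy)<5)&(z>24)&(z<37)&(Q[:,0]>-100)&(Q[:,0]<60)
    if m.sum()>3: print("rear edge at y",yy,np.round(np.percentile(Q[m,0],[3,10]),1))
pr("shelf",(z>9)&(z<15)&(Q[:,0]<-20)&(Q[:,0]>-220))
pr("front z",(z>80)&(z<125)&(Q[:,0]>-15)&(Q[:,0]<15))
E
python3 look.py w2.png
```

```text
[ 0.46046866 -0.02114062  0.09973622] [ 9.97382130e-01  7.23099783e-02 -3.92384939e-04] [-0.12023098 -0.39421578 -1.16419369] 0.027326371567932065
tcp oven mm [-180.3    0.2   99.7]
wood 13236 [[-162.6, -28.9, 57.2], [-100.1, 0.9, 61.0], [-68.9, 31.4, 104.2]]
tray rim 355 [[-67.0, 44.8, 30.8], [-63.7, 55.1, 34.0], [-56.1, 59.1, 35.8]]
rear edge at y 40 [-65.7 -65.6]
rear edge at y 60 [-67.2 -66.9]
shelf 36932 [[-165.9, -87.1, 10.7], [-107.7, -16.3, 12.1], [-53.9, 88.5, 13.6]]
front z 0 0
```

View pics/w2.png

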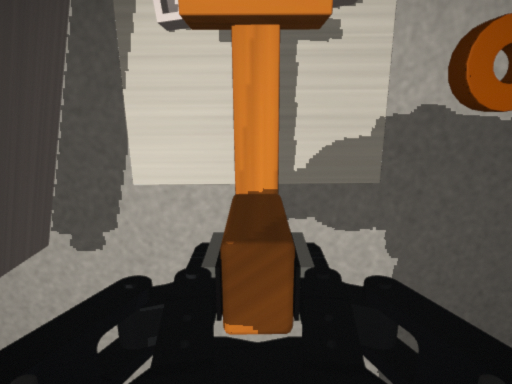

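The wrist view shows the stick held straight, with the tray's rear left corner at (165,10), oven x≈-67, y≈59. The head is over it, so I back off 35 mm, lower to 2 mm above the shelf and look again.

Emit:
play_rows(motion="-35 -2.5 0 0 0 0 0.2;-35 -2.5 0 0 0 0 0.2;-35 -2.5 -20 0 0 0 0.2;-35 -2.5 -34 0 0 0 0.2;-35 -2.5 -34 0 0 0 0.2")

```text
clock: 4.08
position: [0.4253, -0.0244, 0.0651]
ee_rot: [[0.998, 0.07, -0.002], [0.07, -0.998, 0.0], [-0.002, -0.0, -1.0]]
force: [-0.4, 0.2, -1.7]
finger_gap: 0.0274
finger_force: 59.9
```

```bash
python3 look.py w3.png
```

```text
[ 0.42526556 -0.02438092  0.06509738] [ 0.997558    0.06981845 -0.00185106] [-0.44137258  0.22259025 -1.72043993] 0.027435750474807296
tcp oven mm [-215.6   -0.5   65.1]
wood 21180 [[-233.1, -27.5, 24.3], [-182.8, -0.2, 43.5], [-104.7, 27.8, 99.6]]
tray rim 0 0
shelf 35006 [[-167.3, -86.2, 10.7], [-131.3, 14.9, 12.1], [-96.5, 88.2, 13.6]]
front z 0 0
```

View pics/w3.png

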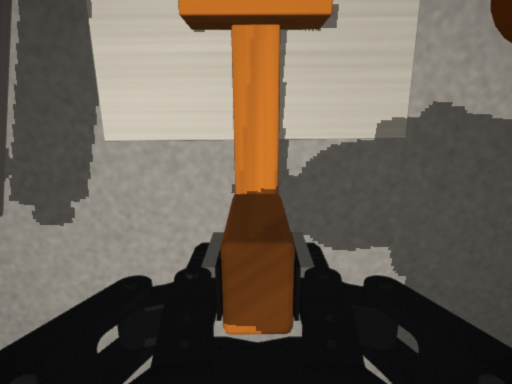

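Emit:
play_rows(motion="10 0.7 0 0 0 0 0.2;20 1.4 0 0 0 0 0.2;24 1.7 0 0 0 0 0.2;28 2 0 0 0 0 0.2;32 2.3 0 0 0 0 0.2")

```text
clock: 4.75
position: [0.4577, -0.0211, 0.0658]
ee_rot: [[0.997, 0.072, -0.0], [0.072, -0.997, -0.0], [-0.0, -0.0, -1.0]]
force: [-0.8, 0.1, -1.0]
finger_gap: 0.0274
finger_force: 59.9
```

Emit:
play_rows(motion="5 0.4 0 0 0 0 0.2;10 0.7 0 0 0 0 0.2;15 1.1 0 0 0 0 0.2;20 1.4 0 0 0 0 0.2;25 1.8 0 0 0 0 0.2")

```text
clock: 5.38
position: [0.4827, -0.0196, 0.0657]
ee_rot: [[0.997, 0.071, -0.001], [0.071, -0.997, -0.0], [-0.001, 0.0, -1.0]]
force: [-2.3, -0.1, -2.2]
finger_gap: 0.0272
finger_force: 59.8
```

Emit:
play_rows(motion="6 0.4 0 0 0 0 0.2;12 0.9 0 0 0 0 0.2;18 1.3 0 0 0 0 0.2;24 1.7 0 0 0 0 0.2;30 2.1 0 0 0 0 0.2")

```text
clock: 6.0
position: [0.513, -0.0173, 0.0658]
ee_rot: [[0.997, 0.072, -0.0], [0.072, -0.997, -0.0], [-0.0, 0.0, -1.0]]
force: [-2.2, -0.5, -2.3]
finger_gap: 0.027
finger_force: 59.8
```

```bash
python3 look.py w4.png; python3 - <<'E'
from h import *
im,P=cam("side")
cv2.imwrite("pics/s4.png",cv2.resize(im[120:270,150:350],None,fx=3,fy=3,interpolation=cv2.INTER_CUBIC))
E
```

```text
[ 0.51301097 -0.01728418  0.0658313 ] [ 9.97425569e-01  7.17093723e-02 -7.77601160e-06] [-2.23117828 -0.4910886  -2.3031255 ] 0.026973724754090853
tcp oven mm [-127.6    0.3   65.8]
wood 21247 [[-145.1, -26.6, 24.9], [-94.3, 0.7, 44.1], [-16.6, 29.0, 100.3]]
tray rim 3 0
rear edge at y 40 [-21.8 -21.7]
rear edge at y 60 [-10.1 -10.1]
shelf 58000 [[-161.4, -86.4, 10.7], [-79.3, 14.9, 12.1], [-22.3, 88.4, 13.5]]
front z 0 0
```

Emit:
play_rows(motion="6 0.4 0 0 0 0 0.2;12 0.9 0 0 0 0 0.2;18 1.3 0 0 0 0 0.2;22 1.6 0 0 0 0 0.2;25 1.8 0 0 0 0 0.2")

```text
clock: 6.72
position: [0.5378, -0.0155, 0.0659]
ee_rot: [[0.997, 0.072, -0.0], [0.072, -0.997, -0.0], [-0.0, -0.0, -1.0]]
force: [-3.5, -0.7, 0.3]
finger_gap: 0.0269
finger_force: 60.1
```

Emit:
play_rows(motion="1.5 0.1 0 0 0 0 0.2;3 0.2 0 0 0 0 0.2;4 0.3 0 0 0 0 0.2;5 0.4 0 0 0 0 0.2")

```text
clock: 7.22
position: [0.5426, -0.0151, 0.0659]
ee_rot: [[0.997, 0.072, -0.0], [0.072, -0.997, -0.0], [-0.0, 0.0, -1.0]]
force: [-2.9, -0.2, 0.2]
finger_gap: 0.0274
finger_force: 60.1
```

Emit:
play_rows(motion="1 0.1 0 0 0 0 0.2;2 0.1 0 0 0 0 0.2;3 0.2 0 0 0 0 0.2")

```text
clock: 7.6
position: [0.5457, -0.0149, 0.0659]
ee_rot: [[0.997, 0.072, 0.0], [0.072, -0.997, 0.0], [0.0, -0.0, -1.0]]
force: [-2.6, 0.2, -0.7]
finger_gap: 0.0276
finger_force: 60.1
```

Emit:
play_rows(motion="1 0.1 0 0 0 0 0.2;2 0.1 0 0 0 0 0.2")

```text
clock: 7.85
position: [0.5477, -0.0148, 0.0659]
ee_rot: [[0.997, 0.072, -0.0], [0.072, -0.997, 0.0], [-0.0, -0.0, -1.0]]
force: [-2.5, 0.6, -0.8]
finger_gap: 0.0271
finger_force: 60.1
```

Emit:
play_rows(motion="1 0.1 0 0 0 0 0.2;1.5 0.1 0 0 0 0 0.2")

```text
clock: 8.1
position: [0.5484, -0.0148, 0.0657]
ee_rot: [[0.997, 0.072, -0.001], [0.072, -0.997, -0.0], [-0.001, -0.0, -1.0]]
force: [-5.1, -0.5, 2.3]
finger_gap: 0.0275
finger_force: 60.2
```

Emit:
play_rows(motion="0.7 0 0 0 0 0 0.2;0.7 0 0 0 0 0 0.2")

```text
clock: 8.35
position: [0.5485, -0.0148, 0.0656]
ee_rot: [[0.997, 0.072, -0.003], [0.072, -0.997, -0.0], [-0.003, -0.0, -1.0]]
force: [-6.0, -0.5, 1.7]
finger_gap: 0.0272
finger_force: 60.3
```

Emit:
play_rows(motion="0.7 0 0 0 0 0 0.2;1.4 0.1 0 0 0 0 0.2;1.4 0.1 0 0 0 0 0.2")

```text
clock: 8.72
position: [0.5487, -0.0148, 0.0653]
ee_rot: [[0.997, 0.072, -0.005], [0.072, -0.997, -0.0], [-0.005, 0.0, -1.0]]
force: [-7.2, -1.5, 2.4]
finger_gap: 0.0276
finger_force: 60.3
```

The force rises and motion stops at the expected place (head front ≈ oven x 26), so the tray is on the stop. Withdraw and take the stick back.

Emit:
play_rows(motion="-30 -2 0 0 0 0 0.2;-75 -5 0 0 0 0 0.2;-125 -9 0 0 0 0 0.2;-130 -9 25 0 0 0 0.2;-130 -9 40 0 0 0 0.2")

```text
clock: 9.35
position: [0.422, -0.0236, 0.1071]
ee_rot: [[0.997, 0.072, 0.004], [0.072, -0.997, 0.0], [0.004, 0.0, -1.0]]
force: [0.9, 0.3, -2.0]
finger_gap: 0.027
finger_force: 59.9
```

Emit:
play_rows(motion="10 -50 0 0 0 0 0.2;25 -105 0 0 0 0.015 0.2;40 -160 0 0 0 0.03 0.2;55 -215 0 0 0 0.03 0.2;68 -258 0 0 0 0.03 0.2")

```text
clock: 9.98
position: [0.4912, -0.2848, 0.1064]
ee_rot: [[0.995, 0.1, 0.004], [0.1, -0.995, -0.002], [0.004, 0.002, -1.0]]
force: [-0.2, 1.4, -3.1]
finger_gap: 0.0274
finger_force: 60.1
```

Emit:
play_rows(motion="0 0 0 0 0 0 0.2;0 0 0 0 0 0 0.2")

```text
clock: 10.22
position: [0.4895, -0.2816, 0.1057]
ee_rot: [[0.995, 0.101, 0.001], [0.101, -0.995, 0.0], [0.001, -0.0, -1.0]]
force: [0.5, -0.0, -1.9]
finger_gap: 0.0273
finger_force: 60.2
```

Emit:
play_rows(motion="0 0 -25 0 0 0 0.2;0 0 -45 0 0 0 0.2;0 0 -51 0 0 0 0.2;0 0 -53 0 0 0 0.2;0 0 -53 0 0 0 0.2")

```text
clock: 10.85
position: [0.4898, -0.2815, 0.0537]
ee_rot: [[0.995, 0.102, 0.001], [0.102, -0.995, -0.001], [0.001, 0.001, -1.0]]
force: [-0.1, 0.0, -2.8]
finger_gap: 0.0278
finger_force: 60.2
```

Emit:
play_rows(motion="0 0 -1 0 0 0 0.2;0 0 -1 0 0 0 0.2")

```text
clock: 11.1
position: [0.4894, -0.2818, 0.0523]
ee_rot: [[0.995, 0.102, 0.001], [0.102, -0.995, -0.0], [0.001, 0.0, -1.0]]
force: [0.0, 0.4, -0.8]
finger_gap: 0.0273
finger_force: 60.2
```

Emit:
play_rows(motion="0 0 -0.8 0 0 0 0.2;0 0 -0.8 0 0 0 0.4;0 0 -0.8 0 0 0 0.7;0 0 -0.8 0 0 0 1;0 0 -0.8 0 0 0 1")

```text
clock: 11.72
position: [0.4893, -0.2816, 0.0511]
ee_rot: [[0.995, 0.102, 0.0], [0.102, -0.995, -0.0], [0.0, 0.0, -1.0]]
force: [-0.7, -0.6, 0.2]
finger_gap: 0.0848
finger_force: 0.0
```

Emit:
play_rows(motion="0 0 0 0 0 0 1;0 0 20 0 0 0 1;0 0 60 0 0 0 1;0 0 110 0 0 0 1;-20 0 160 0 0 0 1")

```text
clock: 12.35
position: [0.4697, -0.2815, 0.2123]
ee_rot: [[0.995, 0.103, 0.0], [0.103, -0.995, -0.0], [0.0, 0.0, -1.0]]
force: [0.3, -0.1, 0.1]
finger_gap: 0.0853
finger_force: 0.0
```

```bash
python3 - <<'E'
from h import *
im,P=cam("wrist");a=cv2.imread("pics/s4.png");cv2.imwrite("pics/w5.png",im)
h=cv2.cvtColor(im,cv2.COLOR_BGR2HSV).reshape(-1,3).astype(int);p=P.reshape(-1,3)*1000
m=(h[:,0]<20)&(h[:,1]>120)&(p[:,1]<-210)&(p[:,0]<640)&(p[:,0]>440)
for a,b in((75,95),(22,36)):
    q=p[m&(p[:,2]>a)&(p[:,2]<b)];print(a,len(q),np.round(np.percentile(q,[2,50,98],0),1).tolist() if len(q)>3 else 0)
print(env.get_obs()["position"])
s,_=cam("side")
cv2.imwrite("pics/s5.png",np.hstack([cv2.resize(s[90:250,170:340],(400,376)),cv2.resize(im,(400,376))]))
E
```

```text
75 1512 [[469.9, -295.1, 81.6], [489.4, -281.7, 84.8], [507.5, -268.4, 86.4]]
22 1243 [[578.3, -302.8, 24.5], [600.3, -270.2, 30.1], [608.8, -236.3, 31.8]]
[ 0.46968968 -0.28313669  0.22013287]
```

View pics/s5.png

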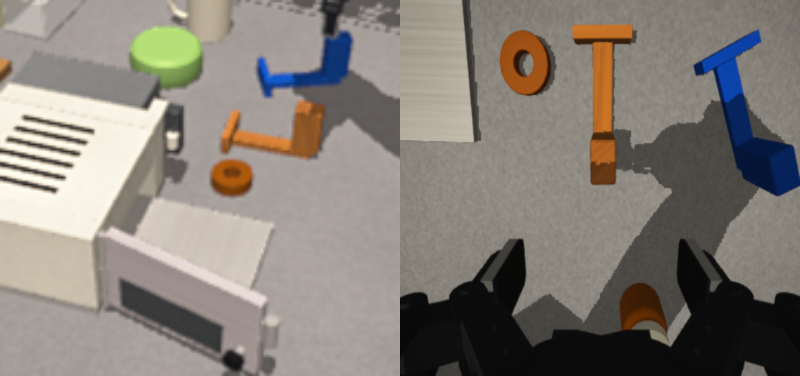

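The stick stands at its place, and no tray is left on the shelf. Next: shut fingers, outside of the open door.

Emit:
play_rows(motion="2 55 0 0 0 -0.03 0;3 110 0 0 0 -0.03 0;5 165 0 0 0 -0.03 0;6 220 0 0 0 -0.03 0;8 275 0 0 0 -0.03 0")

```text
clock: 13.08
position: [0.4769, -0.0049, 0.2107]
ee_rot: [[0.997, 0.071, -0.0], [0.071, -0.997, 0.0], [-0.0, -0.0, -1.0]]
force: [0.3, -0.0, 0.1]
finger_gap: -0.0001
finger_force: 0.0
```

Emit:
play_rows(motion="1 55 0 0 0 0 0;2 110 0 0 0 0 0;4 165 0 0 0 0 0;4 185 0 0 0 0 0;4 185 0 0 0 0 0")

```text
clock: 13.7
position: [0.494, 0.0911, 0.2108]
ee_rot: [[0.988, 0.154, -0.01], [0.154, -0.987, 0.046], [-0.002, -0.047, -0.999]]
force: [-0.4, -0.4, 0.6]
finger_gap: 0.0002
finger_force: 0.0
```

```bash
cat > door.py <<'E'
from h import *
y=.0715;R=np.array([[np.cos(y),-np.sin(y),0],[np.sin(y),np.cos(y),0],[0,0,1]]);O=np.array([.6403,-.0085,0])
H=np.array([-9,110.])
def door(n="side"):
    im,P=cam(n);Q=((P-O)@R*1000).reshape(-1,3)
    r=np.hypot(Q[:,0]+9,Q[:,1]-110)
    m=(Q[:,2]>134)&(Q[:,2]<142)&(Q[:,0]<-14)&(r<225)&(r>40)
    q=Q[m];a=np.arctan2(-(q[:,0]+9),-(q[:,1]-110));a=a[(a>-.1)&(a<2.4)]
    print(n,"door angle",len(a),np.round(np.percentile(a,[10,50,90]),3) if len(a)>5 else 0)
def tcp():
    o=env.get_obs();print("tcp oven",np.round((np.array(o["position"])-O)@R*1000,1),"F",np.round(o["force"],1),o["clock"])
if __name__=="__main__": tcp();door();door("scene")
E
cat >> door.py <<'E'
    # tcp targets (shift in mm, world) for finger centre d mm outside mid plane, radius r
    p=np.array(env.get_obs()["position"])*1000
    for th in np.arange(2.0,-0.01,-.1):
        for r,d in((150,26),):
            q=H+r*np.array([-np.sin(th),-np.cos(th)])+d*np.array([-np.cos(th),np.sin(th)])
            w=R[:2,:2]@q+O[:2]*1000
            print(round(th,2),np.round(w-p[:2],0).astype(int),end="; ")
E
python3 door.py
```

```text
File "door.py", line 14
    p=np.array(env.get_obs()["position"])*1000
IndentationError: unexpected indent
```

```bash
sed -i 's/^if __name__.*/if __name__=="__main__":\n    tcp();door();door("scene")/' door.py; python3 door.py; python3 -c "
from station import env;print('\n',env.get_obs()['joints'].round(3), env.get_obs()['position'])"
```

```text
tcp oven [-138.8  109.8  210.8] F [-0.4 -0.4  0.6] 13.7
side door angle 339 [1.794 1.852 1.928]
scene door angle 122 [1.716 1.798 1.861]
2.0 [-2 86]; 1.9 [-9 73]; 1.8 [-15  59]; 1.7 [-19  44]; 1.6 [-21  29]; 1.5 [-23  14]; 1.4 [-22  -1]; 1.3 [-20 -16]; 1.2 [-17 -31]; 1.1 [-12 -46]; 1.0 [ -6 -59]; 0.9 [  1 -73]; 0.8 [ 10 -85]; 0.7 [ 20 -96]; 0.6 [  31 -107]; 0.5 [  44 -116]; 0.4 [  57 -124]; 0.3 [  70 -131]; 0.2 [  85 -136]; 0.1 [  99 -140]; -0.0 [ 114 -142]; 
 [ 0.154  0.256 -0.029  1.288  0.047  3.141] [0.49392628 0.0909877  0.2109325 ]
```

Joint 6 hit its range. Turn the tool the other way by about 1.5 rad (level first); the fingers are nearly square, so this is harmless.

Emit:
play_rows(motion="0 0 0 -0.046 -0.01 0.1 0;0 0 0 -0.046 -0.01 0.1 0")

```text
clock: 14.05
position: [0.4936, 0.0914, 0.2111]
ee_rot: [[0.968, 0.252, -0.002], [0.252, -0.968, 0.0], [-0.002, -0.001, -1.0]]
force: [-0.1, -0.3, 0.1]
finger_gap: 0.0005
finger_force: 0.0
```

Emit:
play_rows(motion="0 20 0 0 0 0.18 0;0 40 0 0 0 0.36 0;0 60 0 0 0 0.54 0;-3 80 0 0 0 0.72 0;-6 95 0 0 0 0.9 0")

```text
clock: 14.68
position: [0.4877, 0.1867, 0.2111]
ee_rot: [[0.4, 0.916, -0.001], [0.916, -0.4, -0.001], [-0.001, -0.001, -1.0]]
force: [0.2, 0.2, -0.8]
finger_gap: 0.0002
finger_force: 0.0
```

Emit:
play_rows(motion="0 0 0 0 0 0.17 0;0 0 0 0 0 0.34 0;0 0 0 0 0 0.49 0;0 0 0 0 0 0.49 0;0 0 0 0 0 0.49 0")

```text
clock: 15.3
position: [0.4878, 0.1862, 0.2111]
ee_rot: [[-0.071, 0.997, -0.001], [0.997, 0.071, -0.001], [-0.001, -0.001, -1.0]]
force: [0.1, -0.5, -0.2]
finger_gap: -0.0
finger_force: 0.0
```

Emit:
play_rows(motion="0 4 -40 0 0 0 0;0 4 -80 0 0 0 0;0 4 -111 0 0 0 0;0 4 -111 0 0 0 0")

```text
clock: 15.8
position: [0.4855, 0.1896, 0.0978]
ee_rot: [[-0.073, 0.997, -0.006], [0.997, 0.073, -0.004], [-0.003, -0.006, -1.0]]
force: [-0.2, -1.4, 0.7]
finger_gap: -0.0
finger_force: 0.0
```

```bash
python3 door.py
```

```text
tcp oven [-140.2  208.6   97.8] F [-0.2 -1.4  0.7] 15.8
side door angle 118 [1.798 1.863 2.253]
scene door angle 147 [1.735 1.801 1.871]
2.0 [  4 -13]; 1.9 [ -3 -27]; 1.8 [ -9 -41]; 1.7 [-13 -55]; 1.6 [-16 -70]; 1.5 [-17 -86]; 1.4 [ -17 -101]; 1.3 [ -15 -116]; 1.2 [ -11 -131]; 1.1 [  -7 -145]; 1.0 [   0 -159]; 0.9 [   7 -172]; 0.8 [  16 -185]; 0.7 [  26 -196]; 0.6 [  37 -206]; 0.5 [  49 -216]; 0.4 [  62 -224]; 0.3 [  76 -230]; 0.2 [  90 -236]; 0.1 [ 105 -239]; -0.0 [ 120 -242];
```

Emit:
play_rows(motion="-2 -20 0 0 0 0 0;-5 -32 0 0 0 0 0;-8 -41 0 0 0 0 0;-12 -50 0 0 0 0 0;-14 -60 0 0 0 0 0")

```text
clock: 16.52
position: [0.4736, 0.1301, 0.1003]
ee_rot: [[-0.075, 0.997, 0.0], [0.997, 0.075, -0.001], [-0.001, 0.0, -1.0]]
force: [-0.0, 0.5, 0.3]
finger_gap: -0.0002
finger_force: 0.4
```

Emit:
play_rows(motion="-2 -10 0 0 0 0 0;-3 -18 0 0 0 0 0;-3 -26 0 0 0 0 0;-3 -34 0 0 0 0 0;-3 -41 0 0 0 0 0")

```text
clock: 17.15
position: [0.4707, 0.0891, 0.1]
ee_rot: [[-0.075, 0.997, -0.001], [0.997, 0.075, -0.002], [-0.002, -0.001, -1.0]]
force: [-0.3, 1.5, 0.6]
finger_gap: 0.0002
finger_force: 0.3
```

```bash
python3 door.py
```

```text
tcp oven [-162.2  109.4  100. ] F [-0.3  1.5  0.6] 17.15
side door angle 162 [1.388 1.495 1.614]
scene door angle 160 [1.327 1.393 1.459]
2.0 [22 89]; 1.9 [15 75]; 1.8 [ 9 61]; 1.7 [ 5 46]; 1.6 [ 2 32]; 1.5 [ 1 16]; 1.4 [1 1]; 1.3 [  3 -14]; 1.2 [  6 -29]; 1.1 [ 11 -43]; 1.0 [ 17 -57]; 0.9 [ 25 -70]; 0.8 [ 34 -83]; 0.7 [ 44 -94]; 0.6 [  55 -105]; 0.5 [  67 -114]; 0.4 [  80 -122]; 0.3 [  94 -128]; 0.2 [ 108 -134]; 0.1 [ 123 -137]; -0.0 [ 138 -140];
```

Emit:
play_rows(motion="2 -14 0 0 0 0 0;5 -29 0 0 0 0 0;10 -43 0 0 0 0 0;16 -57 0 0 0 0 0;24 -70 0 0 0 0 0")

```text
clock: 17.88
position: [0.4952, 0.0184, 0.1001]
ee_rot: [[-0.074, 0.997, -0.0], [0.997, 0.074, -0.002], [-0.001, -0.001, -1.0]]
force: [0.4, 0.2, 0.6]
finger_gap: -0.0
finger_force: 0.7
```

Emit:
play_rows(motion="9 -13 0 0 0 0 0;19 -24 0 0 0 0 0;30 -35 0 0 0 0 0;42 -44 0 0 0 0 0;48 -48 0 0 0 0 0")

```text
clock: 18.5
position: [0.5437, -0.0293, 0.1]
ee_rot: [[-0.074, 0.997, -0.0], [0.997, 0.074, -0.002], [-0.002, -0.0, -1.0]]
force: [-2.3, 0.6, 1.5]
finger_gap: -0.0001
finger_force: 1.0
```

```bash
python3 door.py
```

```text
tcp oven [-97.8 -13.8 100. ] F [-2.3  0.6  1.5] 18.5
side door angle 164 [0.407 0.502 0.626]
scene door angle 167 [0.368 0.435 0.513]
2.0 [-51 206]; 1.9 [-58 193]; 1.8 [-64 179]; 1.7 [-68 164]; 1.6 [-71 149]; 1.5 [-72 134]; 1.4 [-72 119]; 1.3 [-70 104]; 1.2 [-67  89]; 1.1 [-62  74]; 1.0 [-56  61]; 0.9 [-48  47]; 0.8 [-39  35]; 0.7 [-29  24]; 0.6 [-18  13]; 0.5 [-6  4]; 0.4 [ 7 -4]; 0.3 [ 21 -11]; 0.2 [ 35 -16]; 0.1 [ 50 -20]; -0.0 [ 65 -22];
```

Emit:
play_rows(motion="7 -4 0 0 0 0 0;14 -8 0 0 0 0 0;21 -11 0 0 0 0 0;28 -14 0 0 0 0 0;34 -16 0 0 0 0 0")

```text
clock: 19.23
position: [0.5773, -0.0446, 0.1001]
ee_rot: [[-0.075, 0.997, -0.0], [0.997, 0.075, -0.002], [-0.002, -0.0, -1.0]]
force: [-0.3, 1.1, 1.4]
finger_gap: 0.0002
finger_force: 0.7
```

Emit:
play_rows(motion="3 -1 0 0 0 0 0;6 -2 0 0 0 0 0;9 -2.5 0 0 0 0 0;11 -3 0 0 0 0 0;13 -3 0 0 0 0 0")

```text
clock: 19.85
position: [0.5897, -0.0476, 0.1001]
ee_rot: [[-0.075, 0.997, -0.001], [0.997, 0.075, -0.002], [-0.002, -0.001, -1.0]]
force: [-1.4, 0.5, 0.9]
finger_gap: -0.0003
finger_force: 0.4
```

```bash
python3 door.py|head -3
```

```text
tcp oven [-53.2 -35.3 100.1] F [-1.4  0.5  0.9] 19.85
side door angle 151 [0.094 0.175 0.288]
scene door angle 124 [0.091 0.143 0.22 ]
```

Emit:
play_rows(motion="2 0 0 0 0 0 0;4 0 0 0 0 0 0;6 0 0 0 0 0 0;7 0 0 0 0 0 0")

```text
clock: 20.45
position: [0.5969, -0.0475, 0.1001]
ee_rot: [[-0.075, 0.997, -0.0], [0.997, 0.075, -0.002], [-0.002, -0.0, -1.0]]
force: [-0.4, -1.0, 0.7]
finger_gap: 0.0003
finger_force: 0.5
```

Emit:
play_rows(motion="1 0 0 0 0 0 0;2 0 0 0 0 0 0;3 0 0 0 0 0 0")

```text
clock: 20.82
position: [0.5998, -0.0475, 0.1001]
ee_rot: [[-0.075, 0.997, -0.0], [0.997, 0.075, -0.002], [-0.002, -0.001, -1.0]]
force: [0.3, -1.4, 1.0]
finger_gap: -0.0001
finger_force: 0.5
```

Emit:
play_rows(motion="1 0 0 0 0 0 0;2 0 0 0 0 0 0;3 0 0 0 0 0 0")

```text
clock: 21.2
position: [0.6028, -0.0475, 0.1001]
ee_rot: [[-0.075, 0.997, -0.0], [0.997, 0.075, -0.002], [-0.002, -0.001, -1.0]]
force: [-1.1, -0.1, 2.0]
finger_gap: -0.0001
finger_force: 0.5
```

Emit:
play_rows(motion="1 0 0 0 0 0 0;2 0 0 0 0 0 0")

```text
clock: 21.45
position: [0.6048, -0.0474, 0.1001]
ee_rot: [[-0.075, 0.997, -0.0], [0.997, 0.075, -0.002], [-0.002, -0.0, -1.0]]
force: [0.1, -0.6, 0.3]
finger_gap: 0.0001
finger_force: 0.5
```

Emit:
play_rows(motion="1 0 0 0 0 0 0;2 0 0 0 0 0 0")

```text
clock: 21.7
position: [0.6068, -0.0474, 0.1001]
ee_rot: [[-0.075, 0.997, -0.0], [0.997, 0.075, -0.002], [-0.001, -0.001, -1.0]]
force: [-0.7, -1.2, 1.3]
finger_gap: -0.0001
finger_force: 0.5
```

Emit:
play_rows(motion="1 0 0 0 0 0 0;2 0 0 0 0 0 0")

```text
clock: 21.95
position: [0.6088, -0.0474, 0.1001]
ee_rot: [[-0.075, 0.997, -0.0], [0.997, 0.075, -0.002], [-0.001, -0.001, -1.0]]
force: [-1.2, -0.1, 0.4]
finger_gap: -0.0001
finger_force: 0.5
```

Emit:
play_rows(motion="1 0 0 0 0 0 0;2 0 0 0 0 0 0")

```text
clock: 22.2
position: [0.6108, -0.0474, 0.1001]
ee_rot: [[-0.075, 0.997, -0.0], [0.997, 0.075, -0.002], [-0.001, -0.0, -1.0]]
force: [-1.2, -0.6, 0.7]
finger_gap: 0.0
finger_force: 0.5
```

Emit:
play_rows(motion="1 0 0 0 0 0 0;2 0 0 0 0 0 0")

```text
clock: 22.45
position: [0.6128, -0.0473, 0.1001]
ee_rot: [[-0.075, 0.997, -0.0], [0.997, 0.075, -0.001], [-0.001, -0.001, -1.0]]
force: [-0.9, -0.2, 1.1]
finger_gap: 0.0003
finger_force: 0.5
```

```bash
python3 door.py|head -3
```

```text
tcp oven [-30.2 -36.8 100.1] F [-0.9 -0.2  1.1] 22.45
side door angle 37 [0.049 0.097 0.178]
scene door angle 20 [0.033 0.063 0.121]
```

Emit:
play_rows(motion="1 0 0 0 0 0 0;2 0 0 0 0 0 0")

```text
clock: 22.8
position: [0.6131, -0.0473, 0.0999]
ee_rot: [[-0.075, 0.997, -0.004], [0.997, 0.075, -0.001], [-0.001, -0.004, -1.0]]
force: [-7.3, 0.5, 4.5]
finger_gap: -0.0001
finger_force: 3.8
```

Emit:
play_rows(motion="1 0 0 0 0 0 0;1.5 0 0 0 0 0 0")

```text
clock: 23.05
position: [0.613, -0.0474, 0.0999]
ee_rot: [[-0.075, 0.997, -0.007], [0.997, 0.075, -0.001], [-0.001, -0.007, -1.0]]
force: [-10.8, 0.5, 7.1]
finger_gap: 0.0001
finger_force: 5.4
```

On the catch now, with force rising. Keep pressing gently.

Emit:
play_rows(motion="1 0 0 0 0 0 0;2 0 0 0 0 0 0")

```text
clock: 23.3
position: [0.6131, -0.0474, 0.0998]
ee_rot: [[-0.075, 0.997, -0.011], [0.997, 0.074, -0.001], [-0.001, -0.011, -1.0]]
force: [-16.1, 1.3, 10.8]
finger_gap: -0.0001
finger_force: 8.4
```

Emit:
play_rows(motion="1 0 0 0 0 0 0;2 0 0 0 0 0 0")

```text
clock: 23.55
position: [0.6131, -0.0473, 0.0998]
ee_rot: [[-0.074, 0.997, -0.014], [0.997, 0.074, -0.001], [-0.0, -0.014, -1.0]]
force: [-22.0, 0.2, 14.3]
finger_gap: -0.0002
finger_force: 11.1
```

Emit:
play_rows(motion="1 0 0 0 0 0 0;2 0 0 0 0 0 0")

```text
clock: 23.8
position: [0.6131, -0.0473, 0.0998]
ee_rot: [[-0.074, 0.997, -0.018], [0.997, 0.074, -0.001], [0.0, -0.018, -1.0]]
force: [-27.2, 0.0, 16.5]
finger_gap: 0.0002
finger_force: 13.8
```

Stalled at 27 N, so I back off and look rather than push harder.

Emit:
play_rows(motion="-6 0 0 0 0 0 0;-12 0 0 0 0 0 0;-30 0 0 0 0 0 0;-60 0 20 0 0 0 0;-100 0 80 0 0 0 0")

```text
clock: 24.42
position: [0.5256, -0.0473, 0.1699]
ee_rot: [[-0.075, 0.997, -0.006], [0.997, 0.075, -0.001], [-0.001, -0.006, -1.0]]
force: [0.5, -0.1, 1.0]
finger_gap: -0.0002
finger_force: 0.0
```

```bash
python3 door.py|head -3; python3 - <<'E'
from h import *
s,_=cam("side");c,_=cam("scene")
cv2.imwrite("pics/d1.png",np.hstack([cv2.resize(s[120:270,150:310],(400,376),interpolation=2),cv2.resize(c[150:310,200:360],(400,376),interpolation=2)]))
E
```

```text
tcp oven [-117.2  -30.5  169.9] F [ 0.5 -0.1  1. ] 24.425
side door angle 24 [0.04  0.075 0.127]
scene door angle 25 [0.029 0.056 0.107]
```

View pics/d1.png

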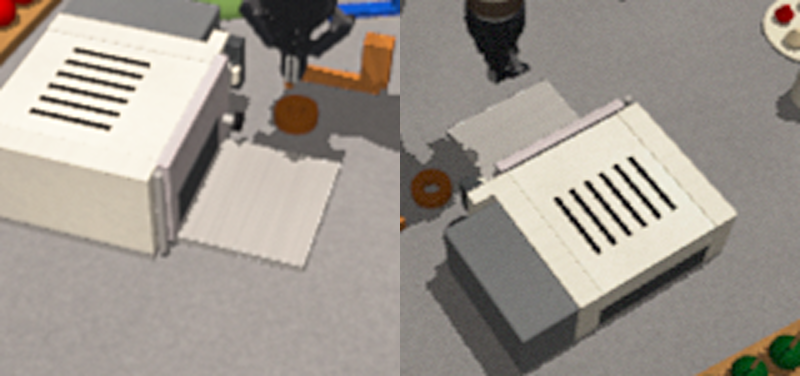

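The door looks nearly flush against the front in both views. Fit its top edge for the angle.

```bash
python3 - <<'E'
from door import *
for n in("side","scene","wrist"):
    im,P=cam(n);Q=((P-O)@R*1000).reshape(-1,3)
    for nm,z0,z1 in(("top",134.5,143),("face",60,130)):
        m=(Q[:,2]>z0)&(Q[:,2]<z1)&(Q[:,0]>-50)&(Q[:,0]<(10 if nm=="top" else -5))&(Q[:,1]>-85)&(Q[:,1]<95)
        q=Q[m]
        if len(q)<15: print(n,nm,len(q));continue
        l=cv2.fitLine(q[:,:2].astype(np.float32),cv2.DIST_HUBER,0,.01,.01).ravel()
        a=np.arctan(l[0]/l[1]);print(n,nm,len(q),"slope",round(a,3),"x at y=-80,0,80",[round(float(l[2]+(Y-l[3])*l[0]/l[1]),1) for Y in(-80,0,80)])
    m=(Q[:,2]>122)&(Q[:,2]<133)&(Q[:,0]>-12)&(Q[:,0]<15)&(abs(Q[:,1])<100)
    for Y in(-80,0,80):
        mm=m&(abs(Q[:,1]-Y)<12)
        if mm.sum()>5: print("  oven top front edge y",Y,np.round(np.percentile(Q[mm,0],5),1))
E
```

```text
side top 235 slope -0.007 x at y=-80,0,80 [-7.4, -8.0, -8.5]
side face 421 slope -0.009 x at y=-80,0,80 [-14.4, -15.1, -15.8]
  oven top front edge y -80 4.8
  oven top front edge y 0 5.2
  oven top front edge y 80 3.5
scene top 187 slope -0.01 x at y=-80,0,80 [-6.7, -7.5, -8.3]
scene face 0
  oven top front edge y -80 -4.0
  oven top front edge y 0 -1.8
  oven top front edge y 80 -2.5
wrist top 9679 slope -0.009 x at y=-80,0,80 [-8.7, -9.5, -10.2]
wrist face 13804 slope -0.008 x at y=-80,0,80 [-15.4, -16.0, -16.6]
  oven top front edge y -80 5.4
  oven top front edge y 0 4.8
  oven top front edge y 80 4.1
```

All views put the door flat at x ≈ -9 (mid plane) and still flush after release, so it is seated. The arm is clear of everything.

```bash
python3 -c "
from station import env;print(env.finish_job())"
```

```text
the job is handed in; nothing more can be done
None
```

I handed the job in with the tray pushed against the back stop, the wooden stick standing back on the table, and the door seated flush on its catch. I judged the tray from the push force and final position, since I couldn't see inside the oven. The hand-in did not report whether it passed.

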